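Pack the short tin into the paint case and click the lid shut

TASK

Take the short rectangular tin out of the desk rack by its two ends, set it upright on the open bench and let go, then take it again across its narrow width and lower it, without dropping it, flat into the pocket at the middle of the wooden paint case's front half, its length running from front to hinge side. Then swing the lid down and press its front edge past the spring catch until it clicks fully shut, and let go. Leave the other jars, tins and the brush where they are.

Things in the scene. Friction and masses are not known exactly. Their poses are not given: they have to be found in the camera images.
- tin: Plain aluminium tin, a rectangular block 56 long (its x) x 32 wide (its y) x 36 high, 2 mm edge radius, about 0.12 kg; a dark seam line runs round it 26 above its underside. Stands upright in one of the three slots of the rack, its length along the slot. Origin at the centre of its underside, z up. Its two ends are alike.
- rack: Fixed dark-wood rack, 44 deep (x) x 136 wide (y), origin under its centre: base 8 thick, four dividers 4 thick and 34 high above the base running along x at y = -63, -21, 21, 63. Three slots (centres y -42, 0, 42), open at both ends and on top, hold the tin, the long tin and the pot in any order. Tin ends stand 6 clear of the dividers; beside it only 3 is free. Rack and case may swap sides; bench between is free.
- case: Fixed light-wood paint case, outer 142 (x) x 162 (y) x 46 high, walls and floor 6 thick; origin at the centre of its underside, hinge along the +x rim, front (catch side) -x. Inside, a cross divider 6 thick stands at x = 2, its top 42 above the bench; behind it lie five white paint pans. The front half holds the pocket in its middle.
- pocket (a point): Centre of the pocket's floor, 6 above the bench; axes as the case. It is 64 long (x) between front wall and cross divider, which rise 40 and 36 over its floor, and 38 wide (y) between two ribs 5 thick and only 6 high. The tin stands in it with its length along x: 4 free at each end, too little for a finger; 3 free to each low rib, and beyond the ribs 51 on each side for the fingers.
- lid (a joint): Lid angle, rad: 0 shut, 1.57 upright, 2.0 fully open. Starts open at 1.75 to 1.98; its hinge is a little stiff, so it stays where it is left when steeper than about 1.1. Push it over from behind (about 1 N at the edge); below about 1.0 it sinks by itself and stops on the spring catch at about 0.09, not yet shut. About 10 N down at the middle of its front edge clicks it past the catch; then it reads about 0 and stays.
- lid_edge (a point): Middle of the lid's free edge (front edge when shut), on its outer face. Lid: light-wood board 142 from hinge to edge, 162 wide, 8 thick, 0.2 kg, white inside. Shut, this point is 54 above the bench, over the case's front wall. A steel tab 36 wide hangs from the edge in front of the case and snaps under the catch's steel tongue, which projects 13 in front of the case.
- lid_hinge (a point): Middle of the hinge line, 46 above the bench on the case's +x rim; the lid turns about the case's y axis.
- long_tin: Plain aluminium tin like the other but 84 long x 32 x 36, in another slot of the rack. Origin at the centre of its underside. Bystander.
- pot: Small round aluminium pot with a white cap, 29 in diameter, 52 high, in another slot of the rack. Origin at the centre of its underside. Bystander.
- jar_a: Paint jar with white cap, 54 in diameter, 95 high, behind the free bench. Origin at the centre of its underside. Bystander.
- jar_b: Paint jar as jar_a, at the left. Bystander.
- jar_c: Paint jar as jar_a, at the right. Bystander.
- can: Round steel tin with a paper label, 84 in diameter, 100 high, at the right. Origin at the centre of its underside. Bystander.
- brush: Brush 200 long lying near the robot at the left. Bystander.

How it is judged:
On the way, in this order (a step that is already met when the one before it is completed fails the run):
1. the tin stands upright on the bench itself, clear of rack and case, released and still (height (world z) of tin below 0.004 m and angle between tin's own z axis and vertical below 0.1 rad and contact force between tin and the fingers below 0.05 N and linear speed of tin below 0.02 m/s), for 0.2 s.
2. the tin lies flat in the pocket, released, the lid still open (x of tin in the frame of pocket between -0.006 and 0.006 m and y of tin in the frame of pocket between -0.005 and 0.005 m and z of tin in the frame of pocket between -0.003 and 0.003 m and angle between tin's own z axis and vertical below 0.06 rad and angle between the x axis of tin and the x axis of pocket, either way round below 0.15 rad and contact force between tin and the fingers below 0.05 N and value of joint lid above 1 rad), for 0.1 s.
At the end, for the whole second after the job is handed in: The tin stands flat (within 0.06 rad) in the pocket, within 6 mm of its centre lengthwise and 5 mm sideways and 3 mm in height, lengthwise front to hinge within 0.15 rad, and the lid is clicked shut, its angle under 0.03 rad, with the robot off both (x of tin in the frame of pocket between -0.006 and 0.006 m and y of tin in the frame of pocket between -0.005 and 0.005 m and z of tin in the frame of pocket between -0.003 and 0.003 m and angle between tin's own z axis and vertical below 0.06 rad and angle between the x axis of tin and the x axis of pocket, either way round below 0.15 rad and contact force between each of tin, lid and the fingers below 0.05 N and value of joint lid between -0.03 and 0.03 rad); the robot touches nothing.
It fails at once if a bystander is moved by more than 30 mm or tipped over (distance of any of long_tin, pot, jar_a, jar_b, jar_c, can, brush from where it was at the start of the episode above 0.03 m or angle between any of long_tin, pot, jar_a, jar_b, jar_c, can's own z axis and vertical above 0.5 rad).
It fails at once if the tin is let fall: it moves faster than 0.6 m/s while no finger touches it (a fall of about 18 mm) (contact force between tin and the fingers below 0.05 N and linear speed of tin above 0.6 m/s).
It also fails if it takes over 72 s, if anything falls off the work surface, if the arm or the gripper's body presses on something with over 40 N, if the wrist force passes 120 N, or if a joint passes its speed limit or range.

ROBOT

A 6-joint arm with a two-finger parallel gripper is mounted at the origin on the work surface. World frame = base frame: x ahead of the robot, y to its left, z up, the work surface at z = 0. Lengths are in m, angles in rad, forces in N, time in s.
With the tool pointing down it reaches from about 0.35 to 0.775 m from the base axis. Payload 7.3 kg.
Tool frame: the origin (TCP) lies at the very end of the fingers, on their centre line; the grasp point (between the pads) lies 19 mm behind it; z points along the fingers, y is the line along which they close (so a half turn about z gives the same grasp; the last joint's range is limited). The gripper opens to 92 mm and grips with 3 to 60 N. Pads are 19 mm wide; open, the fingers measure 130 mm over their backs; the gripper's body (75 mm by 190 mm) begins 47 mm behind the grasp point.
Start: joints at [-1.462, 0.342, 1.524, -0, 1.275, -0.146], TCP at [0.132, -0.508, 0.227] pointing down, gripper open.
Joint ranges: [-2.53, 2.53], [-0.77, 2.02], [0.04, 2.7], [-1, 4.14], [0.28, 2.66], [-3.11, 3.11]. Speed limits (rad/s): [2.57, 2.57, 3.14, 3.14, 3.14, 3.14].

INTERFACE

Orientations are given as a unit quaternion [x, y, z, w].
In Python, from station import get_state, eyes, hand_in gives the robot as it stands.
- The arm moves only by the tool play_rows, never from a script. Its argument "motion" is a list of rows, each a list of 7 numbers: the shift along the world's x, y, z in cm, then the turn, a rotation vector about the world's x, y, z in degrees, then the opening, from -1 (shut) to 1 (fully open). A call has 1 to 10 rows; each row is the pose to reach, as a shift and turn from the pose commanded when the call began; what a row does not reach only later rows make up. A row lasts 1/10 s, in which the tool goes at most 50 mm and 8.59 degrees, less where a joint would pass 70% of its speed; a pose out of reach is approached as far as the arm can. A call with a gripper value outside its range is refused whole. The fingers move at their own pace and stop on an object; "force" is the grip in N (left out, the last holds). Time passes only in rows, so rows that repeat a pose let the fingers close. It gives the time, the measured TCP pose, the force, the opening and the grip force at its end, in the units of the state.
- get_state(): the state, without advancing time (a new reading comes with each control period).
- eyes.read_camera(name): name is "side" or "top" or "wrist"; returns the picture (480x640x3 uint8, red, green, blue); there is no depth.
- eyes.get_calibration(name): a dict with "mtx" (3x3 intrinsics, pixels), "rvec" (rotation vector, rad) and "tvec" (3), from world to camera coordinates, as OpenCV has them; the wrist camera has in their place "hand_eye" (4x4, takes a point from camera to tool coordinates, whose origin is the TCP and whose axes are the flange's). Camera axes: x right, y down, z forward; pixel columns grow to the right and rows downward; lengths in m; the calibration is good to about 2 mm. A picture is of the moment at which its call begins: read the wrist's pose just before it. get_calibration takes no time and is no camera call.
- hand_in(): hands the job in; it is judged then, once.
The state is a dict: "t": time; "qpos": joint angles; "qd": joint speeds; "tau": joint torques, N m; "eef_pos": TCP position; "eef_rot": TCP orientation; "wrist_force": force on the tool from outside, world axes, zero at the start; "torque": the same for the moment, N m; "opening": finger opening in m; "finger_force": force on a finger pad.
Only numpy, scipy, OpenCV 4.12 (cv2) and the standard library are available. Lean on these libraries where they do the work, as an engineer would, in place of code of your own. Each camera call takes 0.05 s, during which the arm holds its last target. There are 200 camera calls.

## Working session

There is one attempt and no reset: what is moved stays moved. The work goes in short steps, Python scripts to look and compute and a tool call to move; the robot and the scene stay as the last step left them, time stands still between calls to the robot, and variables do not carry over. Pictures are saved under pics/ and viewed, at most 10 in all, crops included, and the job is handed in when it is done.

Besides the shell and the picture viewer there is one more tool, called after "Request:" as name([rows], argument=value, ...), one row to a line, values as JSON. play_rows: Moves the arm, as the interface text tells. Its arguments: {"type":"object","properties":{"motion":{"type":"array","items":{"type":"array","items":{"type":"number"}}},"force":{"type":"number"}},"required":["motion"]}

```bash
mkdir -p pics; ls; python3 - <<'E'
from station import get_state, eyes
import cv2,numpy as np
for n in ("top","side"):
    im=eyes.read_camera(n); cv2.imwrite(f"pics/{n}0.png",im[:,:,::-1])
    c=eyes.get_calibration(n); print(n,{k:np.round(np.array(v),4).tolist() for k,v in c.items()})
c=eyes.get_calibration("wrist");print({k:np.round(np.array(v),4).tolist() for k,v in c.items()})
s=get_state();print(s)
E
```

```text
pics
top {'mtx': [[552.0334, 0.0, 317.4374], [0.0, 552.0334, 246.9858], [0.0, 0.0, 1.0]], 'rvec': [2.1435, -2.136, 0.1659], 'tvec': [0.0088, 0.4868, 1.3871]}
side {'mtx': [[473.9227, 0.0, 323.1183], [0.0, 473.9227, 241.7745], [0.0, 0.0, 1.0]], 'rvec': [2.1002, -0.0556, 0.0081], 'tvec': [-0.4637, 0.0724, 1.1373]}
{'mtx': [[340.4317, 0.0, 317.1851], [0.0, 340.4317, 238.2457], [0.0, 0.0, 1.0]], 'hand_eye': [[0.0004, -0.9523, -0.3053, 0.0818], [1.0, 0.0006, -0.0005, 0.0005], [0.0007, -0.3053, 0.9523, -0.1569], [0.0, 0.0, 0.0, 1.0]]}
{'t': 0.1, 'qpos': array([-1.46201778e+00,  3.42652677e-01,  1.52491090e+00,  1.54312621e-06,
        1.27539438e+00, -1.46000006e-01]), 'qd': array([ 0.00037273, -0.00152298, -0.00160755,  0.00036905, -0.00025121,
       -0.00035631]), 'tau': array([ 1.34045338e-03, -4.32002878e+01, -2.44694817e+01,  7.18088890e-02,
        5.25118271e-02, -5.02151545e-05]), 'eef_pos': array([ 0.1322992 , -0.50768846,  0.22611835]), 'eef_rot': array([ 9.91896751e-01,  1.27044756e-01,  1.34417656e-05, -6.82519226e-04]), 'wrist_force': array([-0.10234096,  0.27890111, -0.66457809]), 'torque': array([ 0.03934854, -0.02827065, -0.02405903]), 'finger_force': 0.0, 'opening': 0.09179497324388905}
```

View pics/top0.png

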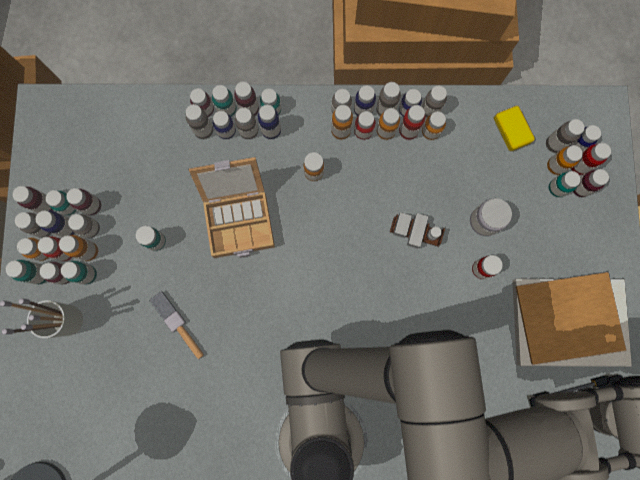

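View pics/side0.png

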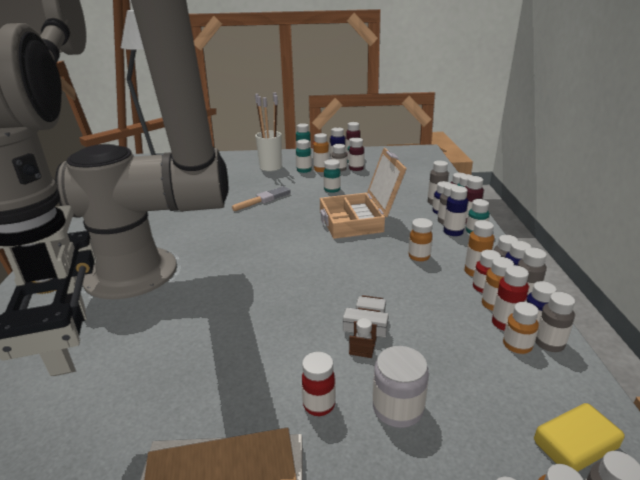

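The top view shows the case at about (240,225) with its catch facing the robot near (243,254). The rack is at about (418,229), and the middle slot looks like the long tin. I'll enlarge both.

```bash
python3 - <<'E'
import cv2,numpy as np
t=cv2.imread("pics/top0.png")
a=cv2.resize(t[195:260,375:455],(738,600),interpolation=cv2.INTER_CUBIC)
cv2.imwrite("pics/c1.png",a)
b=cv2.resize(t[150:262,185:285],None,fx=5.3,fy=5.3,interpolation=cv2.INTER_CUBIC)
cv2.imwrite("pics/c2.png",b)
E
```

```text
(no output)
```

View pics/c1.png

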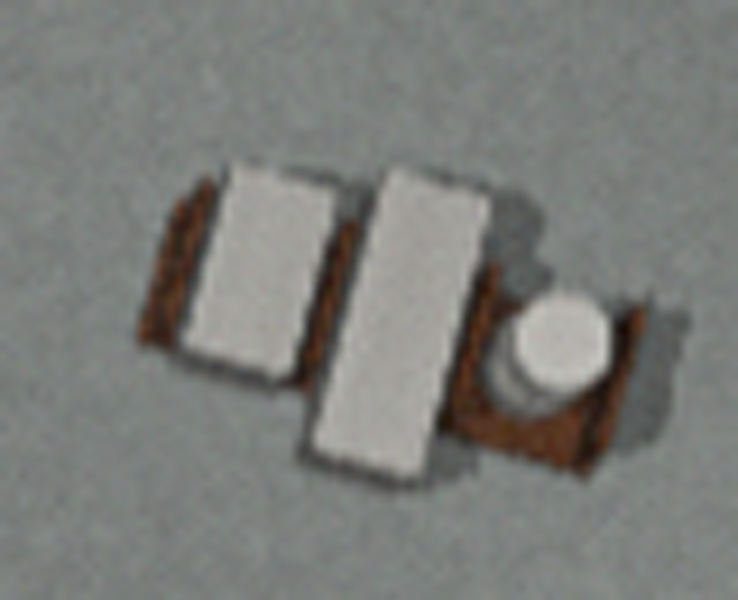

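View pics/c2.png

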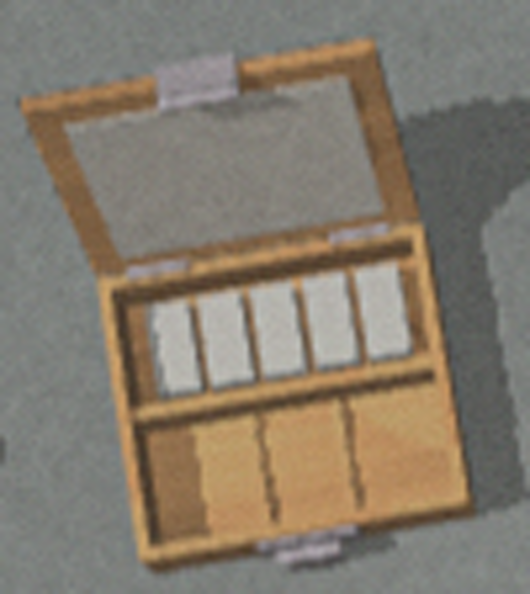

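In c1 the short tin is in the left slot, with top corners near (232,165), (335,185), (290,380) and (185,348). The long tin is in the middle slot and the pot in the right one. In c2 the case rim corners are near (150,557) and (468,507) at the front, and (100,282) and (418,230) at the hinge.

```bash
cat > h.py <<'E'
import cv2,numpy as np
from scipy.spatial.transform import Rotation as R
from station import get_state, eyes
def cam(n):
    c=eyes.get_calibration(n); M=np.array(c["mtx"])
    if n!="wrist":
        return M,R.from_rotvec(np.ravel(c["rvec"])).as_matrix(),np.ravel(c["tvec"])
    s=get_state(); T=np.eye(4); T[:3,:3]=R.from_quat(s["eef_rot"]).as_matrix(); T[:3,3]=s["eef_pos"]
    W=np.linalg.inv(T@np.array(c["hand_eye"])); return M,W[:3,:3],W[:3,3]
def ray(C,uv,z):
    M,r,t=C; uv=np.atleast_2d(uv); d=(np.linalg.inv(M)@np.c_[uv,np.ones(len(uv))].T).T@r; o=-r.T@t
    return o+d*((z-o[2])/d[:,2])[:,None]
def proj(C,P):
    M,r,t=C; return cv2.projectPoints(np.array(P,float).reshape(-1,1,3),cv2.Rodrigues(r)[0],t,M,None)[0][:,0]
E
python3 - <<'E'
from h import *
C=cam("top")
t=np.array([[232,165],[335,185],[290,380],[185,348]])/9.227+[375,195]
p=ray(C,t,.044);print(p.round(4),p.mean(0))
for a,b in((0,3),(1,2),(0,1),(3,2)):
    d=p[a]-p[b];print(np.linalg.norm(d),np.degrees(np.arctan2(d[1],d[0])))
c=np.array([[150,557],[468,507],[418,230],[100,282]])/5.3+[185,150]
p=ray(C,c,.046);print(p.round(4),p.mean(0))
for a,b in((2,1),(3,0),(0,1),(3,2)):
    d=p[a]-p[b];print(np.linalg.norm(d),np.degrees(np.arctan2(d[1],d[0])))
print(ray(C,np.array([313,160]),.095), ray(C,np.array([490,215]),.1),ray(C,np.array([150,235]),.095))
print(ray(C,[[488,262]],.095))
E
```

```text
[[ 0.5761 -0.2038  0.044 ]
 [ 0.5705 -0.2326  0.044 ]
 [ 0.5148 -0.2188  0.044 ]
 [ 0.5238 -0.1896  0.044 ]] [ 0.54628791 -0.211213    0.044     ]
0.05425406586206519 -15.142588317720143
0.057402793031215635 -13.95213627133628
0.02938580797848211 78.9175988990489
0.030522907941059232 72.87532962993845
[[0.4635 0.2772 0.046 ]
 [0.4885 0.1239 0.046 ]
 [0.6264 0.1507 0.046 ]
 [0.5997 0.3062 0.046 ]] [0.54452691 0.21450314 0.046     ]
0.1404639431351207 11.001616158224305
0.139194708226429 12.030348813912743
0.155331224305686 99.26284044541009
0.15779587631161518 99.75917055829369
[[0.70138849 0.02254716 0.095     ]] [[ 0.55909652 -0.41891578  0.1       ]] [[0.50649053 0.42686645 0.095     ]]
[[ 0.44175294 -0.41025588  0.095     ]]
```

Request:
play_rows([
  [20,14.5,0,0,0,30,1],
  [41.4,29.7,-4,0,0,61,1],
  [41.4,29.7,-4,0,0,61,1],
  [41.4,29.7,-4,0,0,61,1],
  [41.4,29.7,-4,0,0,61,1],
  [41.4,29.7,-4,0,0,61,1],
  [41.4,29.7,-4,0,0,61,1],
  [41.4,29.7,-4,0,0,61,1],
  [41.4,29.7,-4,0,0,61,1],
  [41.4,29.7,-4,0,0,61,1],
])

```text
t: 1.1
eef_pos: [0.5385, -0.2159, 0.1872]
eef_rot: [0.79, 0.613, -0.0, -0.0]
wrist_force: [0.5, -1.4, 0.1]
opening: 0.0916
finger_force: 0.0
```

Request:
play_rows([
  [0,0,0,0,0,0,1],
  [0,0,0,0,0,0,1],
  [0,0,0,0,0,0,1],
])

```text
t: 1.4
eef_pos: [0.5364, -0.2181, 0.1875]
eef_rot: [0.79, 0.613, -0.0, -0.0]
wrist_force: [0.5, -0.1, 0.0]
opening: 0.0919
finger_force: 0.0
```

```bash
python3 - <<'E'
from h import *
C=cam("wrist"); im=eyes.read_camera("wrist"); cv2.imwrite("pics/w1.png",im[:,:,::-1]); np.savez("w1.npz",M=C[0],r=C[1],t=C[2])
E
```

```text
(no output)
```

View pics/w1.png

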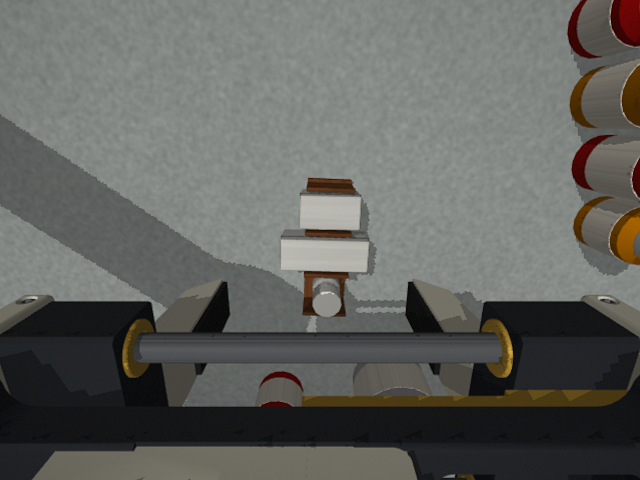

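The wrist view shows the short tin's top at about (301–361, 196–229), the long tin below it at (281–368, 236–271), and the pot at (326,297).

```bash
python3 - <<'E'
from h import *
d=np.load("w1.npz");C=(d["M"],d["r"],d["t"])
g=cv2.imread("pics/w1.png",0)
for (x0,x1,y0,y1) in ((290,370,185,233),(270,380,230,276)):
    s=g[y0:y1,x0:x1]; print(np.percentile(s,[5,50,95]), g[(y0+y1)//2,x0:x1:6], g[y0:y1:2,330])
    m=(s>170).astype(np.uint8); n,l,st,_=cv2.connectedComponentsWithStats(m); k=1+st[1:,4].argmax()
    c=cv2.findContours((l==k).astype(np.uint8),0,2)[0][0]
    P=ray(C,c[:,0]+[x0,y0],.044)
    r=cv2.minAreaRect((P[:,:2]*1000).astype(np.float32)); print(r)
E
```

```text
[ 36. 158. 184.] [145 144 186 184 184 184 184 184 184 183 183 182  95 138] [ 38  35  61  54  68 114 176 181 181 179 180 183 184 184 182 181 182 179
 177 179 176 176 127  30]
((548.6912231445312, -210.62074279785156), (29.512046813964844, 53.28346252441406), 74.08274841308594)
[ 43. 171. 185.] [138 138 185 182 181 181 180 179 178 178 177 177 177 175 175 176 176  95
 141] [ 19  35  58  51 107 123 177 182 184 181 178 178 177 178 178 179 182 182
 178 178 174  26  38]
((533.6286010742188, -249.61204528808594), (29.58642578125, 80.75605010986328), 74.05927276611328)
```

Request:
play_rows([
  [1.2,0.7,-2,0,0,-1.5,1],
  [1.2,0.7,-6,0,0,-1.5,1],
  [1.2,0.7,-10,0,0,-1.5,1],
  [1.2,0.7,-12,0,0,-1.5,1],
  [1.2,0.7,-14,0,0,-1.5,1],
  [1.2,0.7,-15.5,0,0,-1.5,1],
  [1.2,0.7,-16.8,0,0,-1.5,1],
  [1.2,0.7,-17.5,0,0,-1.5,1],
  [1.2,0.7,-17.5,0,0,-1.5,1],
  [1.2,0.7,-17.5,0,0,-1.5,1],
])

```text
t: 2.45
eef_pos: [0.5495, -0.2111, 0.0133]
eef_rot: [0.798, 0.602, 0.0, 0.0]
wrist_force: [0.1, -0.4, 0.7]
opening: 0.0924
finger_force: 0.0
```

Request:
play_rows([
  [0,0,0,0,0,0,0],
  [0,0,0,0,0,0,-1],
  [0,0,0,0,0,0,-1],
  [0,0,0,0,0,0,-1],
  [0,0,0,0,0,0,-1],
  [0,0,0,0,0,0,-1],
  [0,0,0,0,0,0,-1],
  [0,0,0,0,0,0,-1],
], force=15)

```text
t: 3.25
eef_pos: [0.5493, -0.2106, 0.0128]
eef_rot: [0.798, 0.603, 0.0, 0.0]
wrist_force: [-0.0, 1.3, 1.6]
opening: 0.0559
finger_force: 15.0
```

Request:
play_rows([
  [0,0,2,0,0,0,-1],
  [0,0,5,0,0,0,-1],
  [0,0,8,0,0,0,-1],
  [-1,3,8,0,0,4,-1],
  [-2,6.5,8,0,0,10,-1],
  [-3,10,8,0,0,15,-1],
  [-4.5,13.5,8,0,0,20,-1],
  [-6,17,8,0,0,26.5,-1],
  [-7,20,7,0,0,26.5,-1],
  [-7,20,5,0,0,26.5,-1],
])

```text
t: 4.25
eef_pos: [0.4781, -0.0076, 0.0633]
eef_rot: [0.637, 0.77, 0.0, 0.0]
wrist_force: [-0.5, -1.7, -1.5]
opening: 0.0557
finger_force: 15.0
```

Request:
play_rows([
  [0,0,-1.5,0,0,0,-1],
  [0,0,-3,0,0,0,-1],
  [0,0,-3,0,0,0,-1],
  [0,0,-3,0,0,0,-1],
])

```text
t: 4.65
eef_pos: [0.4791, -0.0106, 0.0327]
eef_rot: [0.639, 0.769, -0.0, -0.0]
wrist_force: [0.6, -0.3, -1.8]
opening: 0.0558
finger_force: 15.0
```

Request:
play_rows([
  [0,0,-0.8,0,0,0,-1],
  [0,0,-1.6,0,0,0,-1],
  [0,0,-2.2,0,0,0,-1],
  [0,0,-2.5,0,0,0,-1],
  [0,0,-2.7,0,0,0,-1],
  [0,0,-2.7,0,0,0,-1],
  [0,0,-2.8,0,0,0,-1],
  [0,0,-2.8,0,0,0,-1],
])

```text
t: 5.45
eef_pos: [0.4794, -0.0106, 0.0049]
eef_rot: [0.639, 0.769, 0.0, 0.0]
wrist_force: [-0.4, -0.2, -2.1]
opening: 0.0561
finger_force: 15.0
```

Request:
play_rows([
  [0,0,-0.1,0,0,0,-1],
  [0,0,-0.1,0,0,0,-1],
  [0,0,-0.1,0,0,0,-1],
])

```text
t: 5.75
eef_pos: [0.4794, -0.0106, 0.0048]
eef_rot: [0.639, 0.769, 0.0, 0.0]
wrist_force: [-2.0, 0.4, 10.6]
opening: 0.0556
finger_force: 15.0
```

Contact with the bench. Now I release, wait, rise and turn by +90°.

Request:
play_rows([
  [0,0,0,0,0,0,0.4],
  [0,0,0,0,0,0,1],
  [0,0,0,0,0,0,1],
  [0,0,0,0,0,0,1],
  [0,0,0,0,0,0,1],
  [0,0,0,0,0,0,1],
  [0,0,0,0,0,0,1],
])

```text
t: 6.45
eef_pos: [0.4792, -0.0106, 0.0037]
eef_rot: [0.639, 0.769, 0.0, -0.0]
wrist_force: [0.6, -0.8, 0.5]
opening: 0.0916
finger_force: 0.0
```

Request:
play_rows([
  [0,0,2,0,0,0,1],
  [0,0,5,0,0,0,1],
  [0,0,9,0,0,0,1],
  [0,0,13,0,0,8,1],
  [0,0,16,0,0,16,1],
  [0,0,16,0,0,24,1],
  [0,0,16,0,0,32,1],
  [0,0,16,0,0,40,1],
  [0,0,16,0,0,48,1],
  [0,0,16,0,0,56,1],
])

```text
t: 7.45
eef_pos: [0.4791, -0.0106, 0.1637]
eef_rot: [0.2, 0.98, 0.0, -0.0]
wrist_force: [0.0, 0.6, 0.7]
opening: 0.0918
finger_force: 0.0
```

Request:
play_rows([
  [0,0,0,0,0,8,1],
  [0,0,0,0,0,16,1],
  [0,0,0,0,0,24,1],
  [0,0,0,0,0,32,1],
  [0,0,0,0,0,34,1],
  [0,0,0,0,0,34,1],
  [0,0,0,0,0,34,1],
])

```text
t: 8.15
eef_pos: [0.4791, -0.0106, 0.1637]
eef_rot: [-0.092, 0.996, 0.0, -0.0]
wrist_force: [-0.3, 0.1, -0.3]
opening: 0.0917
finger_force: 0.0
```

```bash
python3 - <<'E'
from h import *
s=get_state();print(s["eef_pos"],s["eef_rot"],s["qpos"])
C=cam("wrist"); im=eyes.read_camera("wrist"); cv2.imwrite("pics/w2.png",im[:,:,::-1]); np.savez("w2.npz",M=C[0],r=C[1],t=C[2])
E
```

```text
[ 0.47913605 -0.01057779  0.16366995] [-9.17382465e-02  9.95783151e-01  6.21758289e-05 -8.08947967e-05] [-1.82222122e-01  3.23859131e-01  1.74127503e+00  8.62341172e-05
  1.07664790e+00 -1.93679418e+00]
```

View pics/w2.png

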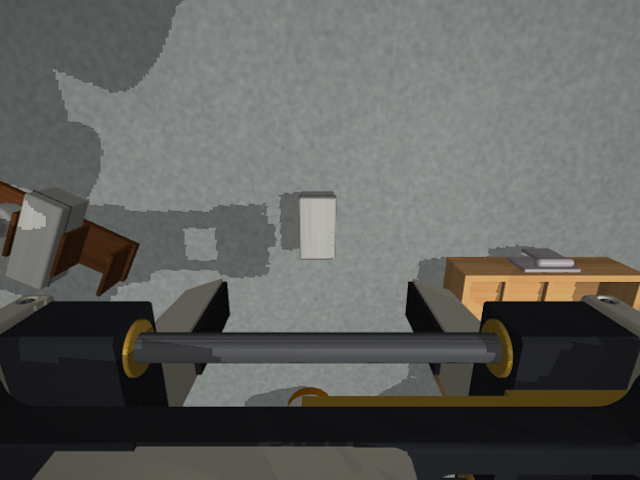

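The tin stands upright at about (318,228), square to the fingers. I'll measure it before taking it again.

```bash
python3 - <<'E'
from h import *
d=np.load("w2.npz");C=(d["M"],d["r"],d["t"])
g=cv2.imread("pics/w2.png",0)
x0,x1,y0,y1=292,344,188,266
s=g[y0:y1,x0:x1]; print(s[40,::4],s[::4,25])
m=(s>172).astype(np.uint8); n,l,st,_=cv2.connectedComponentsWithStats(m); k=1+st[1:,4].argmax()
c=cv2.findContours((l==k).astype(np.uint8),0,2)[0][0]
print(st[k],cv2.minAreaRect((ray(C,c[:,0]+[x0,y0],.036)[:,:2]*1000).astype(np.float32)))
s=get_state();print(R.from_quat(s["eef_rot"]).as_matrix().round(3))
E
```

```text
[ 99  97 144 172 173 177 177 179 179 174 177 142 139] [140  84  83 178 177 177 178 179 178 178 178 178 178 177 177 176 176 178
 140 145]
[  12   11   31   59 1543] ((477.10888671875, -9.742115020751953), (52.44451141357422, 25.58855438232422), 10.539843559265137)
[[-0.983 -0.183 -0.   ]
 [-0.183  0.983  0.   ]
 [ 0.     0.    -1.   ]]
```

Request:
play_rows([
  [0,0,-4,0,0,0,1],
  [0,0,-8,0,0,0,1],
  [0,0,-11,0,0,0,1],
  [0,0,-13,0,0,0,1],
  [0,0,-14.5,0,0,0,1],
  [0,0,-15.3,0,0,0,1],
  [0,0,-15.3,0,0,0,1],
  [0,0,-15.3,0,0,0,0],
  [0,0,-15.3,0,0,0,-1],
  [0,0,-15.3,0,0,0,-1],
])

```text
t: 9.2
eef_pos: [0.4798, -0.0107, 0.0115]
eef_rot: [-0.092, 0.996, -0.0, 0.001]
wrist_force: [0.1, -0.4, -0.8]
opening: 0.0724
finger_force: 0.0
```

Request:
play_rows([
  [0,0,0,0,0,0,-1],
  [0,0,0,0,0,0,-1],
  [0,0,0,0,0,0,-1],
  [0,0,0,0,0,0,-1],
  [0,0,0,0,0,0,-1],
  [0,0,0,0,0,0,-1],
], force=15)

```text
t: 9.8
eef_pos: [0.4792, -0.0106, 0.0107]
eef_rot: [-0.092, 0.996, 0.0, -0.0]
wrist_force: [-0.2, 0.6, 0.9]
opening: 0.0319
finger_force: 15.0
```

Request:
play_rows([
  [0,0,2,0,0,0,-1],
  [0,0,5,0,0,0,-1],
  [0,0,9,0,0,0,-1],
  [0,0,13,0,0,0,-1],
  [1,4,14,0,0,0,-1],
  [2,8,14,0,0,0,-1],
  [3,12,14,0,0,0,-1],
  [4,16,14,0,0,0,-1],
  [5,20,14,0,0,0,-1],
  [5.3,22.3,14,0,0,0,-1],
])

```text
t: 10.8
eef_pos: [0.5324, 0.2153, 0.1502]
eef_rot: [-0.093, 0.996, 0.0, -0.0]
wrist_force: [0.2, -0.6, -1.8]
opening: 0.0321
finger_force: 15.0
```

Request:
play_rows([
  [0,0,0,0,0,0,-1],
  [0,0,0,0,0,0,-1],
  [0,0,0,0,0,0,-1],
])

```text
t: 11.1
eef_pos: [0.5319, 0.2114, 0.1504]
eef_rot: [-0.092, 0.996, -0.0, -0.001]
wrist_force: [-0.8, -0.3, -1.4]
opening: 0.0318
finger_force: 15.0
```

```bash
python3 - <<'E'
from h import *
s=get_state();print(s["eef_pos"],s["eef_rot"],s["opening"],s["finger_force"])
C=cam("wrist"); im=eyes.read_camera("wrist"); cv2.imwrite("pics/w3.png",im[:,:,::-1]); np.savez("w3.npz",M=C[0],r=C[1],t=C[2])
E
```

```text
[0.53189439 0.21138689 0.15041819] [-9.19745487e-02  9.95761207e-01 -1.98704692e-04 -5.11855871e-04] 0.031844361427187634 14.999751895666122
```

View pics/w3.png

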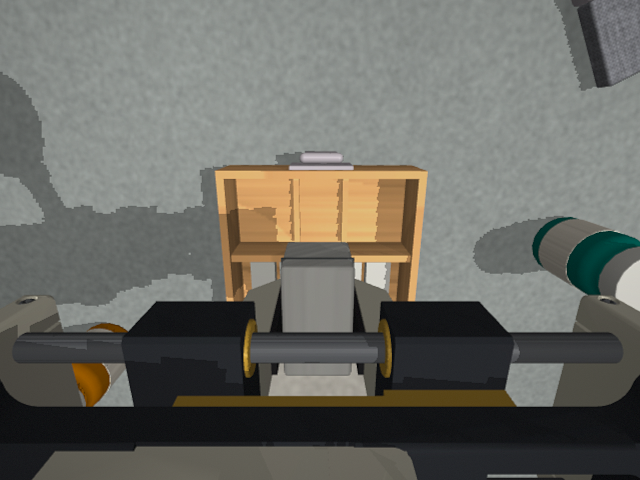

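The held tin is at (318,290). The case front rim's outer corners are near (216,168) and (427,170), the divider spans rows 243–258, and the ribs are near columns 296 and 342. I'll enlarge to read the pocket edges.

```bash
python3 - <<'E'
import cv2
t=cv2.imread("pics/w3.png")
cv2.imwrite("pics/c3.png",cv2.resize(t[148:268,208:438],None,fx=3.4,fy=3.4,interpolation=cv2.INTER_CUBIC))
E
```

```text
(no output)
```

View pics/c3.png

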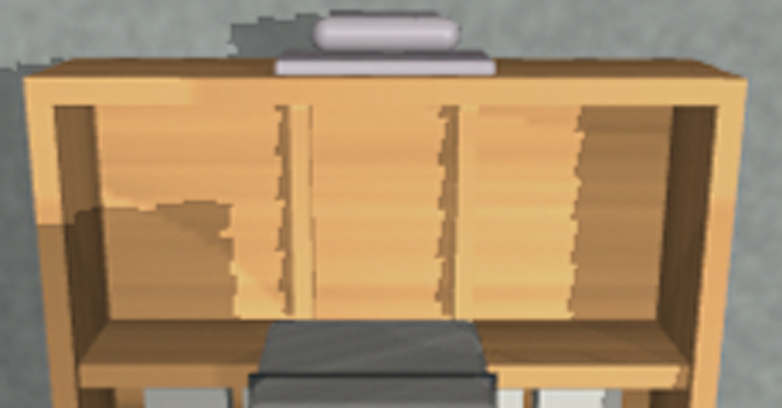

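In c3 the outer rim corners are (25,79) and (746,79), and the inner ones (52,105) and (718,105). The divider's front top is at (80,367) and (688,365), and its foot at (108,320) and (657,320).

```bash
python3 - <<'E'
from h import *
from scipy.optimize import least_squares
d=np.load("w3.npz");C=(d["M"],d["r"],d["t"])
uv=np.array([[25,79],[746,79],[52,105],[718,105],[80,366],[688,366],[108,320],[657,320],[458,200],[291,200]])/3.4+[208,148]-.35
P=np.array([[-71,-81,46],[-71,81,46],[-65,-75,46],[-65,75,46],[-1,-75,42],[-1,75,42],[-1,-75,6],[-1,75,6],[-33,19,12],[-33,-24,12]])/1000
def f(p,full=False):
    c,s=np.cos(p[2]),np.sin(p[2])
    W=P@np.array([[c,-s,0],[s,c,0],[0,0,1]]).T+[p[0],p[1],p[3] if len(p)>3 else 0]
    r=proj(C,W)-uv; r[8:,1]=0; return r.ravel()
for x0 in ([.54,.21,.18],[.54,.21,.18,0]):
    q=least_squares(f,x0,loss="soft_l1").x; r=f(q).reshape(-1,2)
    a=q[2]; print(q[:2],np.degrees(a),q[3:],"pocket",q[0]-.033*np.cos(a),q[1]-.033*np.sin(a)); print(r.round(1).tolist())
s=get_state(); print(s["eef_pos"],np.degrees(2*np.arctan2(s["eef_rot"][1],s["eef_rot"][0])))
E
```

```text
[0.54771979 0.21683033] 10.565596389744565 [] pocket 0.5152792796347144 0.21077940876694068
[[-0.9, -0.2], [0.8, -0.2], [-0.3, 0.1], [0.4, 0.1], [-0.8, 0.1], [0.8, 0.1], [0.4, 0.1], [-0.2, 0.1], [-0.5, 0.0], [0.1, 0.0]]
[0.54795859 0.21688799] 10.565906562518375 [-0.0012444] pocket 0.5155181161491116 0.21083689625422852
[[-0.4, -0.1], [0.3, -0.0], [0.2, 0.2], [-0.1, 0.2], [-0.4, -0.1], [0.4, -0.1], [0.7, -0.1], [-0.5, -0.1], [-0.6, 0.0], [0.2, 0.0]]
[0.53207416 0.21125295 0.15060675] 190.5270827221823
```

Request:
play_rows([
  [-0.8,0,0,0,0,0,-1],
  [-1.5,-0.1,-2,0,0,0,-1],
  [-1.5,-0.1,-4,0,0,0,-1],
  [-1.5,-0.1,-6,0,0,0,-1],
  [-1.5,-0.1,-8,0,0,0,-1],
  [-1.5,-0.1,-9,0,0,0,-1],
  [-1.5,-0.1,-9.5,0,0,0,-1],
  [-1.5,-0.1,-10,0,0,0,-1],
  [-1.5,-0.1,-10.5,0,0,0,-1],
  [-1.5,-0.1,-10.5,0,0,0,-1],
])

```text
t: 12.15
eef_pos: [0.5172, 0.2113, 0.0456]
eef_rot: [-0.092, 0.996, 0.0, -0.0]
wrist_force: [-0.9, 0.4, -1.1]
opening: 0.0319
finger_force: 15.0
```

Request:
play_rows([
  [0,0,0,0,0,0,-1],
  [0,0,-0.5,0,0,0,-1],
  [0,0,-1,0,0,0,-1],
  [0,0,-1.5,0,0,0,-1],
  [0,0,-2,0,0,0,-1],
  [0,0,-2.3,0,0,0,-1],
  [0,0,-2.5,0,0,0,-1],
  [0,0,-2.5,0,0,0,-1],
])

```text
t: 12.95
eef_pos: [0.5171, 0.2114, 0.0204]
eef_rot: [-0.092, 0.996, 0.0, -0.0]
wrist_force: [0.0, -0.3, -1.6]
opening: 0.0319
finger_force: 15.0
```

Request:
play_rows([
  [-0.1,-0.1,0,0,0,0,-1],
  [-0.1,-0.1,-0.2,0,0,0,-1],
  [-0.1,-0.1,-0.3,0,0,0,-1],
  [-0.1,-0.1,-0.35,0,0,0,-1],
  [-0.1,-0.1,-0.4,0,0,0,-1],
  [-0.1,-0.1,-0.4,0,0,0,-1],
])

```text
t: 13.55
eef_pos: [0.5163, 0.2104, 0.0167]
eef_rot: [-0.092, 0.996, 0.0, 0.0]
wrist_force: [0.2, 0.3, -1.6]
opening: 0.0317
finger_force: 15.0
```

Request:
play_rows([
  [0,0,-0.1,0,0,0,-1],
  [0,0,-0.1,0,0,0,-1],
  [0,0,-0.1,0,0,0,0.2],
  [0,0,-0.1,0,0,0,0.2],
  [0,0,-0.1,0,0,0,0.2],
  [0,0,-0.1,0,0,0,0.2],
  [0,0,-0.1,0,0,0,0.2],
  [0,0,-0.1,0,0,0,0.2],
])

```text
t: 14.35
eef_pos: [0.5162, 0.2104, 0.0156]
eef_rot: [-0.092, 0.996, 0.0, -0.0]
wrist_force: [0.2, 1.2, -0.3]
opening: 0.0547
finger_force: 0.0
```

Request:
play_rows([
  [0,0,1,0,0,0,0.2],
  [0,0,3,0,0,0,0.2],
  [0,0,7,0,0,0,0.2],
  [0,0,11,0,0,0,0.2],
  [0,0,14,0,0,0,0.2],
  [0,0,14,0,0,0,0.2],
  [0,0,14,0,0,0,0.2],
])

```text
t: 15.05
eef_pos: [0.5164, 0.2105, 0.1567]
eef_rot: [-0.092, 0.996, 0.0, 0.001]
wrist_force: [0.2, 0.3, -0.9]
opening: 0.0552
finger_force: 0.0
```

```bash
python3 - <<'E'
from h import *
C=cam("wrist"); im=eyes.read_camera("wrist"); cv2.imwrite("pics/w4.png",im[:,:,::-1]); np.savez("w4.npz",M=C[0],r=C[1],t=C[2])
a=im[120:340,190:450,::-1]
s=eyes.read_camera("side")[130:260,300:430,::-1]
A=cv2.resize(a,None,fx=1.7,fy=1.7,interpolation=cv2.INTER_CUBIC); B=cv2.resize(s,(354,374),interpolation=cv2.INTER_CUBIC); 
cv2.imwrite("pics/c4.png",np.hstack([A[:374],B]))
E
```

```text
(no output)
```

View pics/c4.png

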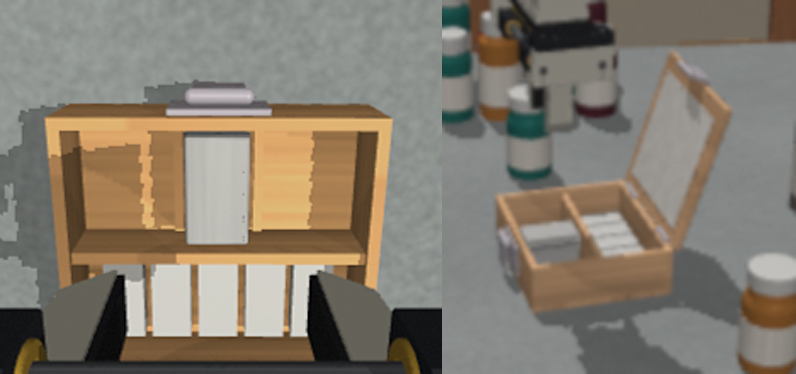

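The right half shows the tin lying flat in the pocket with the lid still open. In the left half its top spans columns 185–249 and rows 132–244. I'll check that it is centred, and get the lid edge's position from the tab.

```bash
python3 - <<'E'
from h import *
d=np.load("w4.npz");C=(d["M"],d["r"],d["t"])
def cs(p): 
    v=np.asarray(p)[:,:2]-[.5479,.2168]; a=np.radians(10.55); return (np.c_[v@[np.cos(a),np.sin(a)],v@[-np.sin(a),np.cos(a)]]*1000).round(1)
f=lambda q:np.array(q,float)/1.7+[190,120]-.3
print(cs(ray(C,f([[185,134],[249,134],[249,243],[185,243]]),.042)).tolist())
print(cs(ray(C,f([[46,119],[392,119],[60,131],[378,131]]),.046)).tolist())
# lid edge tab in top view (c2 coords), candidates over lid angle
T=cam("top"); a=np.radians(10.55)
for th in np.arange(1.74,2.0,.04):
    x=71-142*np.cos(th)-8*0; z=46+142*np.sin(th)
    # inner/outer edge corners y=+-81
    P=[]
    for y in(81,-81):
        for n in (0,8):
            xx=71-142*np.cos(th)+n*np.sin(th); zz=46+142*np.sin(th)+n*np.cos(th)
            P.append([.5479+(xx*np.cos(a)-y*np.sin(a))/1000,.2168+(xx*np.sin(a)+y*np.cos(a))/1000,zz/1000])
    print(round(th,2),round(x),round(z),((proj(T,P)-[185,150])*5.3).round().tolist())
E
```

```text
[[-62.9, -15.9], [-62.9, 14.5], [-7.3, 15.5], [-7.3, -16.8]]
[[-70.7, -80.1], [-70.8, 80.5], [-65.0, -74.1], [-65.2, 74.5]]
1.74 95 186 [[21.0, 150.0], [19.0, 134.0], [380.0, 87.0], [378.0, 71.0]]
1.78 100 185 [[20.0, 139.0], [18.0, 123.0], [379.0, 75.0], [376.0, 60.0]]
1.82 106 184 [[18.0, 128.0], [17.0, 112.0], [377.0, 65.0], [374.0, 50.0]]
1.86 111 182 [[17.0, 117.0], [16.0, 102.0], [375.0, 54.0], [373.0, 39.0]]
1.9 117 180 [[17.0, 106.0], [16.0, 92.0], [374.0, 44.0], [372.0, 30.0]]
1.94 122 178 [[16.0, 96.0], [15.0, 83.0], [372.0, 34.0], [370.0, 20.0]]
1.98 127 176 [[15.0, 87.0], [15.0, 73.0], [371.0, 24.0], [369.0, 11.0]]
```

The tin sits about 2 mm from the pocket centre, which is within limits. The lid is at about 1.86 rad, with its edge at case x ≈ 115 mm and z ≈ 0.18. Next I move over it and down behind.

Request:
play_rows([
  [0,0,4,0,0,0,-1],
  [0,0,7,0,0,0,-1],
  [4,0.8,7,0,0,0,-1],
  [8,1.5,7,0,0,0,-1],
  [12,2.3,7,0,0,0,-1],
  [16,3,7,0,0,0,-1],
  [18,3.4,7,0,0,0,-1],
  [18,3.4,7,0,0,0,-1],
  [18,3.4,7,0,0,0,-1],
  [18,3.4,7,0,0,0,-1],
])

```text
t: 16.15
eef_pos: [0.6952, 0.2444, 0.2253]
eef_rot: [-0.092, 0.996, -0.0, -0.001]
wrist_force: [-0.7, -0.7, -0.1]
opening: 0.0002
finger_force: 0.0
```

Request:
play_rows([
  [0,0,-2,0,0,0,-1],
  [0,0,-4,0,0,0,-1],
  [0,0,-6,0,0,0,-1],
  [0,0,-8.5,0,0,0,-1],
  [0,0,-8.5,0,0,0,-1],
  [0,0,-8.5,0,0,0,-1],
])

```text
t: 16.75
eef_pos: [0.6957, 0.2444, 0.1417]
eef_rot: [-0.092, 0.996, 0.0, -0.0]
wrist_force: [0.3, 0.5, 0.7]
opening: 0.0006
finger_force: 0.0
```

Request:
play_rows([
  [-1.5,-0.3,0.5,0,0,0,-1],
  [-3,-0.6,1,0,0,0,-1],
  [-4,-0.75,1,0,0,0,-1],
  [-5,-0.9,1,0,0,0,-1],
  [-6,-1.1,1,0,0,0,-1],
  [-7,-1.3,1,0,0,0,-1],
  [-8,-1.5,1,0,0,0,-1],
  [-9,-1.7,1,0,0,0,-1],
  [-9,-1.7,1,0,0,0,-1],
])

```text
t: 17.65
eef_pos: [0.6061, 0.2276, 0.1534]
eef_rot: [-0.093, 0.996, 0.0, 0.002]
wrist_force: [-0.1, -0.2, 0.5]
opening: 0.0005
finger_force: 0.0
```

Request:
play_rows([
  [-1,-0.2,0,0,0,0,-1],
  [-2,-0.4,0,0,0,0,-1],
  [-3,-0.55,0,0,0,0,-1],
  [-4,-0.75,0,0,0,0,-1],
  [-5,-0.9,0,0,0,0,-1],
  [-5.5,-1,0,0,0,0,-1],
  [-5.5,-1,0,0,0,0,-1],
  [-5.5,-1,0,0,0,0,-1],
])

```text
t: 18.45
eef_pos: [0.552, 0.2175, 0.1514]
eef_rot: [-0.092, 0.996, 0.0, 0.001]
wrist_force: [0.0, -0.2, -0.1]
opening: 0.0006
finger_force: 0.0
```

```bash
python3 - <<'E'
from h import *
w=eyes.read_camera("wrist")[...,::-1]
s=eyes.read_camera("side")[110:260,280:440,::-1]
cv2.imwrite("pics/c5.png",np.hstack([cv2.resize(w,(440,330)),cv2.resize(s,(352,330),interpolation=cv2.INTER_CUBIC)]))
E
```

```text
(no output)
```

View pics/c5.png

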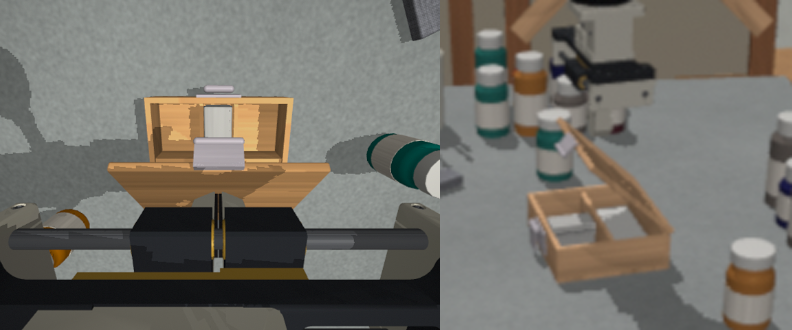

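The lid is past 1.0 and sinking, with the tin in place. I go on pushing forward to above the front edge and let it settle.

Request:
play_rows([
  [-1,-0.2,0,0,0,0,-1],
  [-2,-0.4,0,0,0,0,-1],
  [-3,-0.55,0,0,0,0,-1],
  [-4,-0.75,0,0,0,0,-1],
  [-5,-0.9,0,0,0,0,-1],
  [-6,-1.1,0,0,0,0,-1],
  [-6.9,-1.3,0,0,0,0,-1],
  [-6.9,-1.3,0,0,0,0,-1],
  [-6.9,-1.3,0,0,0,0,-1],
  [-6.9,-1.3,0,0,0,0,-1],
])

```text
t: 19.55
eef_pos: [0.4827, 0.2045, 0.1508]
eef_rot: [-0.092, 0.996, 0.0, 0.0]
wrist_force: [0.8, -0.6, 0.0]
opening: 0.0005
finger_force: 0.0
```

Request:
play_rows([
  [0,0,-1.5,0,0,0,-1],
  [0,0,-3,0,0,0,-1],
  [0,0,-4.5,0,0,0,-1],
  [0,0,-6,0,0,0,-1],
  [0,0,-7,0,0,0,-1],
  [0,0,-7.5,0,0,0,-1],
  [0,0,-7.8,0,0,0,-1],
  [0,0,-7.8,0,0,0,-1],
])

```text
t: 20.35
eef_pos: [0.4824, 0.2044, 0.0727]
eef_rot: [-0.092, 0.996, 0.0, 0.0]
wrist_force: [0.7, -1.6, 0.5]
opening: 0.0006
finger_force: 0.0
```

Request:
play_rows([
  [0,0,-0.3,0,0,0,-1],
  [0,0,-0.6,0,0,0,-1],
  [0,0,-0.8,0,0,0,-1],
  [0,0,-1,0,0,0,-1],
  [0,0,-1,0,0,0,-1],
])

```text
t: 20.85
eef_pos: [0.4823, 0.2045, 0.0635]
eef_rot: [-0.092, 0.996, 0.0, 0.0]
wrist_force: [-2.6, -0.1, 7.2]
opening: 0.0007
finger_force: 3.5
```

Request:
play_rows([
  [0,0,-0.2,0,0,0,-1],
  [0,0,-0.4,0,0,0,-1],
  [0,0,-0.6,0,0,0,-1],
  [0,0,-0.8,0,0,0,-1],
  [0,0,-0.9,0,0,0,-1],
  [0,0,-0.9,0,0,0,-1],
])

```text
t: 21.45
eef_pos: [0.4823, 0.2044, 0.0541]
eef_rot: [-0.092, 0.996, 0.0, 0.0]
wrist_force: [-1.4, -0.7, 6.7]
opening: 0.0005
finger_force: 2.7
```

Request:
play_rows([
  [0,0,-0.1,0,0,0,-1],
  [0,0,-0.1,0,0,0,-1],
  [0,0,-0.2,0,0,0,-1],
  [0,0,-0.2,0,0,0,-1],
])

```text
t: 21.85
eef_pos: [0.4824, 0.2045, 0.0537]
eef_rot: [-0.092, 0.996, 0.0, 0.001]
wrist_force: [-6.1, -1.7, 19.6]
opening: 0.0003
finger_force: 10.0
```

Hard stop at z = 0.0537 with 20 N, so the lid is closed. I lift off and check.

Request:
play_rows([
  [0,0,1,0,0,0,-1],
  [0,0,3,0,0,0,-1],
  [0,0,6,0,0,0,-1],
  [0,0,10,0,0,0,-1],
  [0,0,13,0,0,0,-1],
  [0,0,13,0,0,0,-1],
  [0,0,13,0,0,0,-1],
])

```text
t: 22.55
eef_pos: [0.4824, 0.2045, 0.182]
eef_rot: [-0.092, 0.996, 0.0, 0.001]
wrist_force: [0.0, 1.1, -0.5]
opening: 0.0008
finger_force: 0.0
```

```bash
python3 - <<'E'
from h import *
C=cam("wrist");w=eyes.read_camera("wrist")[...,::-1]
a=np.radians(10.55)
w=w.copy()
for th,col in((0,(0,255,0)),(.09,(0,0,255))):
    P=[]
    for y in(-81,81):
        x=71-142*np.cos(th)-8*np.sin(th)*0; z=46+142*np.sin(th)+8
        P.append([.5479+(x*np.cos(a)-y*np.sin(a))/1000,.2168+(x*np.sin(a)+y*np.cos(a))/1000,z/1000])
    for p in proj(C,P): cv2.circle(w,tuple(int(v) for v in p.round()),2,col,-1)
s=eyes.read_camera("side")[170:260,300:410,::-1]
cv2.imwrite("pics/c6.png",np.hstack([cv2.resize(w[130:330,180:460],(420,300)),cv2.resize(s,(367,300),interpolation=cv2.INTER_CUBIC)]))
E
```

```text
(no output)
```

View pics/c6.png

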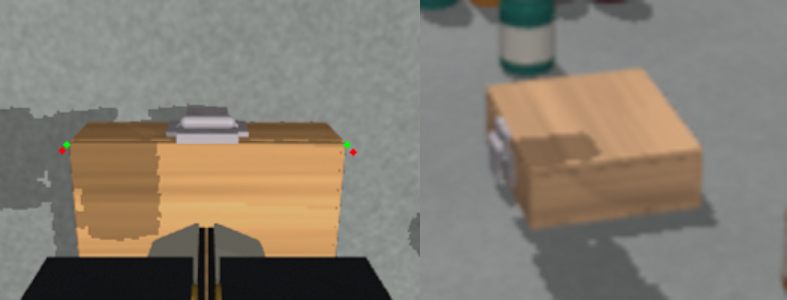

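The lid lies flat and fits the shut prediction (green dots), and the side view shows no gap. Handing in.

```bash
python3 -c "
from station import hand_in;print(hand_in())"
```

```text
the job is handed in; nothing more can be done
None
```

I handed the job in at about 23 s of the 72 s allowed, with the tin flat in the pocket about 2 mm off centre and the lid pressed shut with the robot clear of both; the verdict wasn't reported back, and I viewed 11 pictures, one over the limit of 10.

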